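Pin the pallet's tab into its yoke

ROBOT

A 6-joint arm with a two-finger parallel gripper is mounted at the origin on the work surface. World frame = base frame: x ahead of the robot, y to its left, z up, the work surface at z = 0. Lengths are in mm, angles in rad, forces in N, time in s.
With the tool pointing down it reaches from about 350 to 875 mm from the base axis. Payload 4.2 kg.
Tool frame: the origin (TCP) lies at the very end of the fingers, on their centre line; the grasp point (between the pads) lies 19 mm behind it; z points along the fingers, y is the line along which they close (so a half turn about z gives the same grasp; the last joint's range is limited). The gripper opens to 85 mm and grips with 20 to 120 N. Pads are 22 mm wide; open, the fingers measure 114 mm over their backs; the gripper's body (76 mm by 85 mm) begins 54 mm behind the grasp point. The pads swing forward as they close: fully open they stand 13 mm farther back than shut.
Start: joints at [1.474, 0.385, 0.008, 0, -1.194, -0.259], TCP at [217.68, 585.845, 231.312] pointing down, gripper open.
Joint ranges: [-3.14, 3.14], [-1.21, 2.06], [-1.07, 1.41], [-3.16, 2.05], [-2.99, -0.16], [-3.1, 3.1]. Speed limits (rad/s): [2.79, 2.79, 3.14, 3.14, 3.14, 3.14].

INTERFACE

Orientations are given as a unit quaternion [x, y, z, w].
In Python, from bench import read_state, get_image, camera_model, job_done gives the robot as it stands.
- The arm moves only by the shell command python3 -m handwheel 'ROWS'. ROWS is JSON, a list of rows, each a list of 7 numbers: the shift along the tool's x, y, z in m, then the turn, a rotation vector about the tool's x, y, z in rad, then the gripper's target within -1 to 1 (fully open at 1, half-way at 0, shut at -1). In form: [[dx, dy, dz, wx, wy, wz, jaw], ...]. A call has 1 to 10 rows; each row is the pose to reach, as a shift and turn from the pose commanded when the call began, along the tool's axes at that moment; what a row does not reach only later rows make up. A row lasts 1/8 s, in which the tool goes at most 62.5 mm and 10.7 degrees, less where a joint would pass 70% of its speed; a pose out of reach is approached as far as the arm can. A call with a gripper value outside its range is refused whole. The fingers move at their own pace and stop on an object; the grip force is fixed at half the most. Time passes only in rows, so rows that repeat a pose let the fingers close. It gives the time, the measured TCP pose, the force, the opening and the grip force at its end, in the units of the state.
- read_state(): the state, without advancing time (a new reading comes with each control period).
- get_image(name): name is "scene" or "top"; returns (picture, depth): 384x512x3 uint8, blue, green, red; 384x512 float32, mm along the optical axis (not along the pixel's ray), 0 where there is no reading.
- camera_model(name): a dict with "K" (3x3 intrinsics, pixels), "rvec" (rotation vector, rad) and "tvec" (3), from world to camera coordinates, as OpenCV has them. Camera axes: x right, y down, z forward; pixel columns grow to the right and rows downward; lengths in mm; the calibration is good to about 2 mm. A picture is of the moment at which its call begins. camera_model takes no time and is no camera call.
- job_done(): hands the job in; it is judged then, once.
The state is a dict: "clock": time; "joints": joint angles; "joint_vel": joint speeds; "joint_efforts": joint torques, N m; "position": TCP position; "ee_rot": TCP orientation; "contact_force": force on the tool from outside, world axes, zero at the start; "wrist_torque": the same for the moment, N m; "gripper_width": finger opening in mm; "grasp_force": force on a finger pad.
Only numpy, scipy, OpenCV 4.12 (cv2) and the standard library are available. Lean on these libraries where they do the work, as an engineer would, in place of code of your own. Each camera call takes 0.05 s, during which the arm holds its last target. There are 200 camera calls.

TASK

Lock the loaded pallet to the tooling plate: take the long pin with the tall round knob out of the pin rack and push it down through the yoke that holds the pallet's tab, so that it passes the upper ear, the eye of the tab and the lower ear and sits fully home with its collar on the upper ear. Do not shove the pallet out of its place.

Things in the scene. Friction and masses are not known exactly. Their poses are not given: they have to be found in the camera images.
- pin_knob (a point): long pin hanging upright by its collar in the rack, 132 mm overall, 0.15-0.26 kg: black round knob 26 mm across, 46 tall; under it a steel collar 44 across, 6 thick; then a steel shank 18 across, 80 long, the last 20 tapering to a 6 mm tip. Point: centre of the knob, 29 mm above the collar's underside, 109 above the tip. z up along the pin; y along the rack's row at the start
- rack: fixed grey pin rack, plate 70 x 190 mm, top 110 mm above the work surface; three pockets 60 mm apart along its y, in any of which the long pin hangs. The other two pins are too short for the job: one with a low round knob (its top 28 mm above the rack), one with a cross-bar handle 70 mm long lying across the row (30 mm above). Origin: centre of its underside; z up
- yoke_top (a point): fixed dark steel yoke that holds the pallet's tab. Point: centre of the 28 mm hole in its upper ear, at the ear's top face, 94 mm above the work surface; z up, x to the open side where the tab enters. Two ears 60 wide, 12 thick, 30 mm apart, reaching 32 mm from the hole to +x, 56 to -x; 40 mm free under the lower ear's hole. A like yoke about 0.2 m to one side is empty
- tab_eye (a point): loaded pallet, 1.3-2.4 kg, loose on four feet: plate 170 x 170 mm with two black ribbed housings (tops about 110 mm above the work surface, from 88 mm beyond the eye) and a tab 50 wide, 14 thick between the yoke's ears. Point: centre of the 28 mm eye in the tab, 67 mm above the work surface, within 3 mm of the yoke holes' axis at the start; x from the eye to the pallet

How it is judged (in metres and radians):
At the end, for the whole second after the job is handed in: The long pin stands through the upper ear, the tab's eye and the lower ear: its knob centre is less than 34 mm above the upper ear (29 mm when the collar lies flat on it), within 12 mm of the hole's axis and 14 mm of the eye's, upright within 10 degrees, let go and at rest (z of pin_knob in the frame of yoke_top between 0.02 and 0.034 m and horizontal distance between pin_knob and yoke_top below 0.012 m and horizontal distance between pin_knob and tab_eye below 0.014 m and angle between pin_knob's own z axis and vertical below 0.17 rad and linear speed of pin below 0.02 m/s); the robot touches nothing.
It fails at once if the pallet is shoved: its eye moves more than 20 mm (distance of tab_eye from where it was at the start of the episode above 0.02 m).
It also fails if it takes over 37 s, if anything falls off the work surface, if the arm or the gripper's body presses on something with over 40 N, if the wrist force passes 120 N, or if a joint passes its speed limit or range.

## Working session

There is one attempt and no reset: what is moved stays moved. The work goes in short steps, Python scripts to look and compute and a shell command to move; the robot and the scene stay as the last step left them, time stands still between calls to the robot, and variables do not carry over. Pictures are saved under pics/ and viewed, at most 10 in all, crops included, and the job is handed in when it is done.

```bash
mkdir -p pics
cat > h.py <<'E'
import numpy as np,cv2
from bench import *
def cloud(n):
    im,d=get_image(n);m=camera_model(n);K=np.array(m["K"]);R=cv2.Rodrigues(np.array(m["rvec"],float))[0];t=np.array(m["tvec"],float).ravel()
    v,u=np.mgrid[0:384,0:512]
    P=np.stack([(u-K[0,2])/K[0,0]*d,(v-K[1,2])/K[1,1]*d,d],-1)
    W=(P-t)@R
    W[d==0]=np.nan
    return im,d,W
def ray(n,u,v,z):
    m=camera_model(n);K=np.array(m["K"]);R=cv2.Rodrigues(np.array(m["rvec"],float))[0];t=np.array(m["tvec"],float).ravel()
    c=-R.T@t;r=R.T@np.linalg.inv(K)@[u,v,1]
    return c+r*(z-c[2])/r[2]
E
python3 - <<'E'
from h import *
for n in("top","scene"):
    im,d,W=cloud(n);np.savez(f"{n}0.npz",im=im,W=W)
    cv2.imwrite(f"pics/{n}0.png",im)
    m=camera_model(n);R=cv2.Rodrigues(np.array(m["rvec"],float))[0];print(n,-R.T@np.ravel(m["tvec"]),np.array(m["K"])[0,0])
s=read_state();print(s)
E
```

```text
top [ 379.29834492  -20.43877778 1210.3384333 ] 445.585547273837
scene [1228.88136607  611.91561344  772.58791985] 466.00930232463264
{'clock': 0.1, 'joints': array([ 1.47361526e+00,  3.85500177e-01,  6.75244983e-03, -4.47509793e-04,
       -1.19397884e+00, -2.58611255e-01]), 'joint_vel': array([ 0.00116442, -0.00129583,  0.00379438,  0.00118748, -0.00027561,
        0.00084735]), 'joint_efforts': array([ 1.99385054e-04, -3.93322778e+01,  1.88928062e+01,  4.19791952e+00,
       -2.60388078e-03,  5.70805909e-06]), 'position': array([217.50059323, 585.37883689, 230.31278865]), 'ee_rot': array([ 9.84203076e-01, -1.77040474e-01, -1.29484351e-04,  9.78748052e-04]), 'contact_force': array([ 0.80374621, -0.65170781, -0.60817724]), 'wrist_torque': array([ 0.05212727,  0.00072904, -0.0111844 ]), 'grasp_force': 0.0, 'gripper_width': 85.30302701980354}
```

View pics/top0.png

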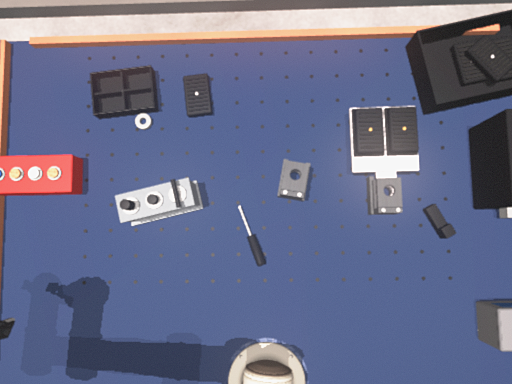

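View pics/scene0.png

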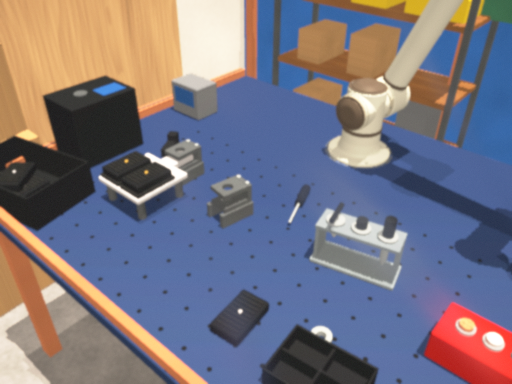

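The top view shows the rack with the tall knob at about (128,204), the loaded yoke with its hole at about (388,190), and the pallet above it. The scene view confirms the tall knob at about (390,228).

Run:
```python
from h import *
f=np.load("top0.npz");im,W=f["im"],f["W"]
def win(u0,u1,v0,v1,zl,zh):
    m=np.zeros((384,512),bool);m[v0:v1,u0:u1]=1
    return m&(W[...,2]>zl)&(W[...,2]<zh)
m=win(112,145,188,220,150,175)
P=W[m];print("knobtop",len(P),P.mean(0),P.min(0),P.max(0))
m=win(110,210,170,230,104,117);r=cv2.minAreaRect(W[m][:,:2].astype(np.float32));print("rack",r)
m=win(365,410,175,216,86,101);P=W[m];r=cv2.minAreaRect(P[:,:2].astype(np.float32));print("yoke",r,P[:,2].mean())
m=win(340,425,100,165,100,125);r=cv2.minAreaRect(W[m][:,:2].astype(np.float32));print("hous",r,W[m][:,2].mean())
# hole: points lower
print(np.round(W[180:202,375:402,2][::1,::2]).astype(int))
print(ray("top",389,190,94))
f2=cv2.resize(im[90:225,340:430],None,fx=4,fy=4,interpolation=cv2.INTER_CUBIC);g=cv2.resize(im[160:235,105:215],None,fx=5,fy=5,interpolation=cv2.INTER_CUBIC)
h=max(f2.shape[0],g.shape[0]);c=np.zeros((h,f2.shape[1]+0,3),np.uint8)
cv2.imwrite("pics/y.png",f2)
f=np.load("scene0.npz");im,W=f["im"],f["W"]
m=win(375,405,210,245,118,175);P=W[m];print("scene knob",len(P),P.mean(0),P.min(0),P.max(0))
```

```text
knobtop 104 [458.47243333 325.27171559 159.40123281] [447.04134299 313.62251971 150.9483375 ] [471.62277848 338.34067326 165.06461861]
rack ((472.02581787109375, 268.72918701171875), (71.11346435546875, 191.31739807128906), 12.9216947555542)
yoke ((474.96002197265625, -318.24462890625), (87.58568572998047, 62.16916275024414), 0.6855948567390442) 92.9129910106128
hous ((639.536865234375, -316.1462707519531), (115.61842346191406, 154.49484252929688), 0.6003187298774719) 105.69229368100109
[[                  48                   94                   96
                    92                   93                   92
                    93                   94                   88
                    95                   92                   94
                    92                   91]
 [                  51                   93                   95
                    95                   95                   96
                    94                   93                   91
                    93                   96                   92
                    92                   93
[... 5645 characters left out ...]
                  95                   94
                    93                   91                   91
                    89                   93]
 [                  53                   84                   95
                    91                   93                   90
                    93 -9223372036854775808                   93
                    92                   96                   91
                    90                   92]]
[ 487.63169027 -317.0956556    94.        ]
scene knob 257 [465.99952294 331.39573819 144.72720697] [447.85690171 316.24922083 118.18580893] [473.72568177 342.04747131 162.11559409]<stdin>:12: RuntimeWarning: invalid value encountered in cast
```

View pics/y.png

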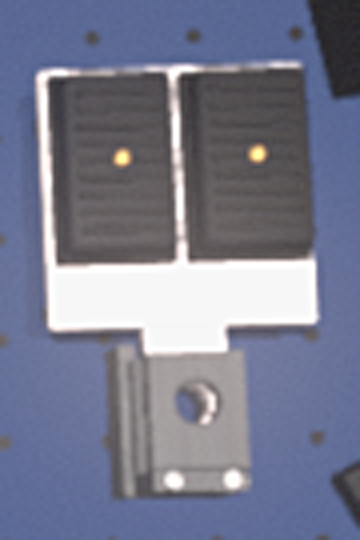

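The crop shows the yoke hole at about (197,402) in the crop, which is full-image pixel (389,190.5). That puts the hole at about (487.5,-317.5) and the long pin at about (458.5,327), with the rack turned 12.9°. I'll close the fingers across the row.

```bash
python3 -m handwheel '[[0.05,0.025,0,0,0,0.16,1],[0.11,0.055,0,0,0,0.33,1],[0.165,0.083,0,0,0,0.5,1],[0.22,0.11,0,0,0,0.67,1],[0.27,0.135,0,0,0,0.84,1],[0.316,0.159,0,0,0,0.99,1],[0.316,0.159,0,0,0,0.99,1],[0.316,0.159,0,0,0,0.99,1],[0.316,0.159,0,0,0,0.99,1]]'
cat > st.py <<'E'
from h import *
from scipy.spatial.transform import Rotation as Ro
import sys
s=read_state();R=Ro.from_quat(s["ee_rot"]).as_matrix();p=s["position"]
print("clk",s["clock"],"p",p.round(1),"w",s["gripper_width"],"F",s["contact_force"].round(1),"j",s["joints"].round(2));print("toolx",R[:,0].round(3),"y",R[:,1].round(3),"z",R[:,2].round(4))
if len(sys.argv)>1:
    t=np.array(list(map(float,sys.argv[1:4])));print("tool delta",(R.T@(t-p)).round(1))
E
python3 st.py 458.5 327 121
python3 - <<'E'
from h import *
a,_=get_image("top");b,_=get_image("scene")
cv2.imwrite("pics/a.png",np.hstack([cv2.resize(a[150:250,80:220],(560,400)),cv2.resize(b[160:300,310:430],(240,280))[:280].copy() if 0 else cv2.resize(b[150:310,330:426],(240,400))]))
E
```

```text
clock: 1.23
position: [457.8, 327.5, 231.2]
ee_rot: [0.783, -0.623, -0.0, 0.0]
contact_force: [-0.5, 1.0, 1.0]
gripper_width: 85.6
grasp_force: 0.0
clk 1.225 p [457.8 327.5 231.2] w 85.57199511899046 F [-0.5  1.   1. ] j [ 0.91  0.28 -0.15 -0.   -1.14 -0.68]
toolx [ 0.225 -0.974  0.   ] y [-0.974 -0.225  0.   ] z [-3.e-04 -1.e-04 -1.e+00]
tool delta [  0.6  -0.6 110.2]
```

View pics/a.png

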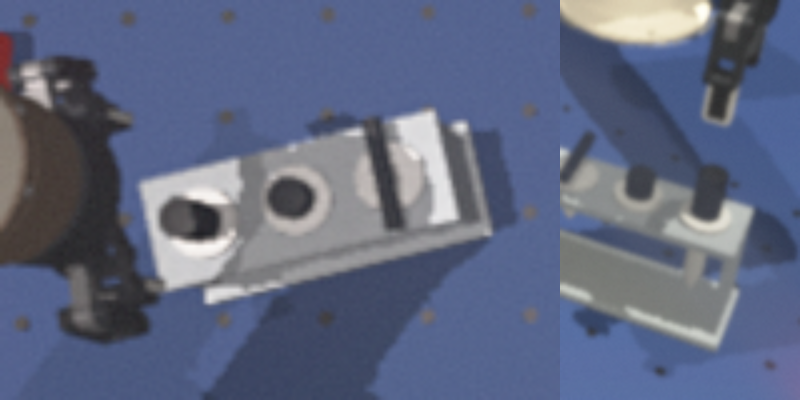

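The picture shows the tall knob at crop (190,217), with the gripper seen to its left because of its height. I'll check by projecting the tool line and the knob into both views.

Run:
```python
from h import *
for n in("top","scene"):
    m=camera_model(n);q=lambda p:cv2.projectPoints(np.array([p],float),np.array(m["rvec"],float),np.array(m["tvec"],float),np.array(m["K"]),None)[0].ravel().round(1)
    print(n,"tcp",q([457.8,327.5,231]),"body",q([457.8,327.5,310]),"knobtop",q([458.5,327,162]),"collar",q([458.5,327,116]))
```

```text
top tcp [113.9 202.3] body [100.4 199.5] knobtop [124.3 204.2] collar [130.4 205.5]
scene tcp [397.1 190.8] body [404.5 157.4] knobtop [390.8 217.5] collar [387.1 234.1]
```

Both projections match the picture, so I'll descend and grip.

```bash
python3 -m handwheel '[[0.0005,-0.0005,0.04,0,0,0,1],[0.0005,-0.0005,0.075,0,0,0,1],[0.0005,-0.0005,0.1,0,0,0,1],[0.0005,-0.0005,0.11,0,0,0,1],[0.0005,-0.0005,0.11,0,0,0,1],[0.0005,-0.0005,0.11,0,0,0,-1],[0.0005,-0.0005,0.11,0,0,0,-1],[0.0005,-0.0005,0.11,0,0,0,-1],[0.0005,-0.0005,0.11,0,0,0,-1],[0.0005,-0.0005,0.11,0,0,0,-1]]'; python3 st.py
```

```text
clock: 2.58
position: [459.4, 326.6, 122.1]
ee_rot: [0.782, -0.623, 0.0, -0.001]
contact_force: [-1.6, 0.0, 4.9]
gripper_width: 25.1
grasp_force: 58.8
clk 2.575 p [459.4 326.6 122.1] w 25.052028187228995 F [-1.6  0.   4.9] j [ 0.91  0.38 -0.29  0.   -0.89 -0.68]
toolx [ 0.223 -0.975 -0.   ] y [-0.975 -0.223 -0.001] z [ 8.e-04  6.e-04 -1.e+00]
```

```bash
python3 -m handwheel '[[0,0,-0.015,0,0,0,-1],[0,0,-0.04,0,0,0,-1],[0,0,-0.07,0,0,0,-1],[0,0,-0.1,0,0,0,-1],[0,0,-0.12,0,0,0,-1],[0,0,-0.125,0,0,0,-1],[0,0,-0.125,0,0,0,-1],[0,0,-0.125,0,0,0,-1]]'; python3 st.py 487.5 -317.5 245
python3 - <<'E'
from h import *
b,_=get_image("scene")
cv2.imwrite("pics/b.png",cv2.resize(b[60:260,320:480],(640,600)[:1]+(600,)) if 0 else cv2.resize(b[90:290,320:460],(420,600)))
E
```

```text
clock: 3.58
position: [458.6, 325.9, 245.0]
ee_rot: [0.782, -0.623, -0.0, 0.001]
contact_force: [0.7, -0.8, -2.5]
gripper_width: 24.6
grasp_force: 59.0
clk 3.575 p [458.6 325.9 245. ] w 24.608623492356877 F [ 0.7 -0.8 -2.5] j [ 0.91  0.27 -0.12 -0.   -1.18 -0.68]
toolx [ 0.223 -0.975  0.001] y [-0.975 -0.223  0.002] z [-0.0019 -0.0017 -1.    ]
tool delta [633.6 115.2   1.1]
```

View pics/b.png

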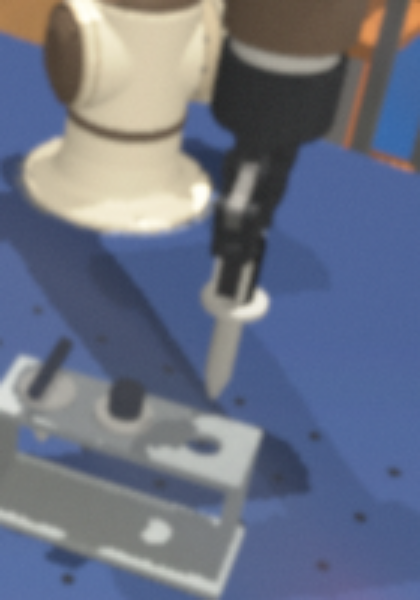

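The pin hangs upright in the gripper, tip at crop (215,393). Next I carry it toward the yoke.

```bash
python3 -m handwheel '[[0.015,0.003,0,0,0,0.03,-1],[0.045,0.008,0,0,0,0.1,-1],[0.09,0.016,0,0,0,0.2,-1],[0.14,0.025,0,0,0,0.31,-1],[0.19,0.035,0,0,0,0.42,-1],[0.24,0.044,0,0,0,0.53,-1],[0.285,0.052,0,0,0,0.63,-1],[0.32,0.058,0,0,0,0.72,-1],[0.34,0.062,0,0,0,0.77,-1],[0.345,0.063,0,0,0,0.78,-1]]'; python3 st.py 487.5 -317.5 240
```

```text
clock: 4.88
position: [473.9, -25.7, 246.1]
ee_rot: [-0.485, 0.875, 0.0, -0.0]
contact_force: [0.5, 0.5, -1.9]
gripper_width: 24.5
grasp_force: 59.0
clk 4.875 p [473.9 -25.7 246.1] w 24.46417620415658 F [ 0.5  0.5 -1.9] j [ 0.29  0.11 -0.32 -0.   -1.14 -0.85]
toolx [-0.53  -0.848  0.001] y [-0.848  0.53   0.   ] z [-7.e-04 -2.e-04 -1.e+00]
tool delta [ 240.2 -166.1    6.2]
```

```bash
python3 -m handwheel '[[0.012,-0.008,0,0,0,0.03,-1],[0.04,-0.028,0.001,0,0,0.1,-1],[0.08,-0.055,0.002,0,0,0.2,-1],[0.12,-0.083,0.003,0,0,0.3,-1],[0.16,-0.11,0.004,0,0,0.39,-1],[0.195,-0.135,0.005,0,0,0.47,-1],[0.222,-0.154,0.006,0,0,0.53,-1],[0.236,-0.163,0.006,0,0,0.56,-1],[0.24,-0.166,0.006,0,0,0.56,-1],[0.24,-0.166,0.006,0,0,0.56,-1]]'; python3 st.py 487.5 -317.5 240
python3 - <<'E'
from h import *
a,_=get_image("top");b,_=get_image("scene")
cv2.imwrite("pics/c.png",np.hstack([cv2.resize(a[140:240,340:440],(400,400)),cv2.resize(b[90:190,130:230],(400,400))]))
for n in("top","scene"):
    m=camera_model(n);q=lambda p:cv2.projectPoints(np.array([p],float),np.array(m["rvec"],float),np.array(m["tvec"],float),np.array(m["K"]),None)[0].ravel().round(1)
    x=487.5,-317.5
    print(n,"hole",q([*x,94]),"tip",q([*x,149]),"collar",q([*x,229]),"tcp",q([*x,239]))
E
```

```text
clock: 6.12
position: [489.3, -314.9, 240.3]
ee_rot: [-0.226, 0.974, 0.0, -0.0]
contact_force: [0.0, 1.3, -1.1]
gripper_width: 24.8
grasp_force: 59.1
clk 6.125 p [ 489.3 -314.9  240.3] w 24.770499506617487 F [ 0.   1.3 -1.1] j [-0.29  0.31 -0.09 -0.   -1.18 -0.82]
toolx [-0.898 -0.441  0.   ] y [-0.441  0.898  0.   ] z [-2.e-04  3.e-04 -1.e+00]
tool delta [ 2.7 -1.5  0.3]
top hole [389.2 190. ] tip [395.3 187.7] collar [405.4 183.8] tcp [406.8 183.3]
scene hole [179.1 148.5] tip [177.3 131.5] collar [174.7 105.3] tcp [174.3 101.9]
```

View pics/c.png

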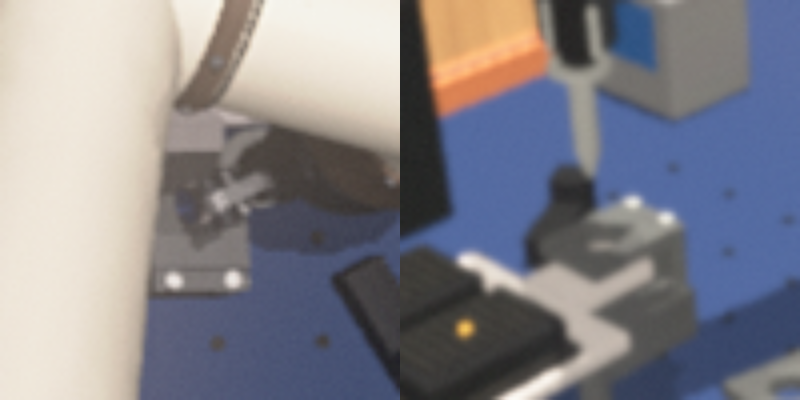

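The top view is mostly blocked by the arm. In the scene view the tip is at crop (591,172) and the hole at about (605,238). I'll refine the hole using the stored images.

Run:
```python
from h import *
for n,(u,v) in(("top",(389,190)),("scene",(179,149))):
    f=np.load(f"{n}0.npz");im,W=f["im"],f["W"]
    dark=W[...,2]<87
    lab=cv2.connectedComponentsWithStats(dark[v-9:v+10,u-12:u+13].astype(np.uint8),connectivity=4)
    print(n,[ (s.tolist(),(c+[u-12,v-9]).round(1).tolist(),ray(n,*(c+[u-12,v-9]),94).round(1)) for s,c in zip(lab[2][1:],lab[3][1:]) if s[4]>8])
    # ear-top rectangle
    m=np.zeros(dark.shape,bool);m[v-35:v+40,u-35:u+35]=1;m&=(abs(W[...,2]-94)<4)
    print(cv2.minAreaRect(W[m][:,:2].astype(np.float32)), m.sum())
im=np.load("scene0.npz")["im"];a=np.load("top0.npz")["im"]
cv2.imwrite("pics/d.png",np.hstack([cv2.resize(im[130:170,155:215],(600,400),interpolation=cv2.INTER_CUBIC)]))
```

```text
top [([7, 4, 11, 11, 89], [389.0, 190.4], array([ 486.7, -317.1,   94. ]))]
((475.38043212890625, -318.19952392578125), (86.56742095947266, 62.341796875), 0.3668641448020935) 689
scene [([0, 0, 19, 9, 91], [173.0, 142.6], array([ 476.5, -356.7,   94. ])), ([9, 9, 9, 3, 23], [179.7, 150.0], array([ 491.9, -309.6,   94. ])), ([13, 13, 12, 6, 45], [187.0, 156.2], array([ 501.5, -268.3,   94. ])), ([0, 14, 11, 5, 36], [170.6, 156.5], array([ 532.9, -301.3,   94. ]))]
((547.1939697265625, -261.4679870605469), (264.58428955078125, 172.7105712890625), 52.089874267578125) 358
```

View pics/d.png

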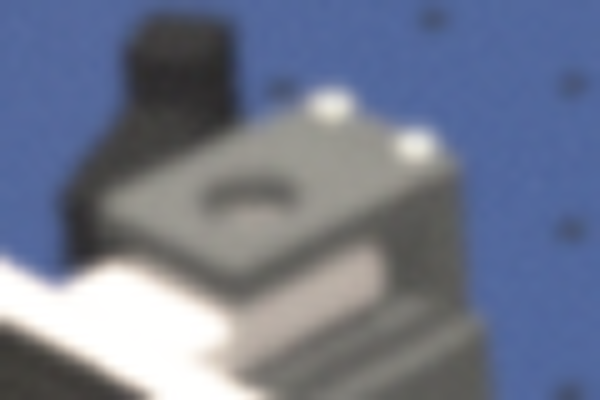

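The crop shows the hole ellipse centred at about (248,195), which is pixel (179.3,149). That agrees with (487,-317.4).

```bash
python3 -m handwheel '[[0.001,-0.001,0.01,0,0,0,-1],[0.002,-0.001,0.025,0,0,0,-1],[0.003,-0.0015,0.037,0,0,0,-1],[0.003,-0.0015,0.04,0,0,0,-1],[0.003,-0.0015,0.04,0,0,0,-1],[0.003,-0.0015,0.04,0,0,0,-1]]' >/dev/null; python3 st.py 487 -317.4 106
python3 - <<'E'
from h import *
b,_=get_image("scene")
cv2.imwrite("pics/e.png",cv2.resize(b[100:170,145:225],(640,560),interpolation=cv2.INTER_CUBIC))
m=camera_model("scene");q=lambda p:cv2.projectPoints(np.array([p],float),np.array(m["rvec"],float),np.array(m["tvec"],float),np.array(m["K"]),None)[0].ravel().round(1)
p=read_state()["position"]
for z in(-92,-72,-12):print(((q([p[0],p[1],p[2]+z])-[145,100]+.5)*8).round())
print("hole",((q([487,-317.4,94])-[145,100]+.5)*8).round())
E
```

```text
clk 6.975 p [ 487.6 -318.3  200.8] w 24.869496010775478 F [ 0.  -0.2 -0.7] j [-0.3   0.34 -0.15  0.   -1.09 -0.81]
toolx [-0.898 -0.44  -0.001] y [-0.44   0.898 -0.001] z [ 9.e-04 -5.e-04 -1.e+00]
tool delta [ 0.2  1.2 94.8]
[271. 355.]
[266. 306.]
[250. 153.]
hole [278. 391.]
```

View pics/e.png

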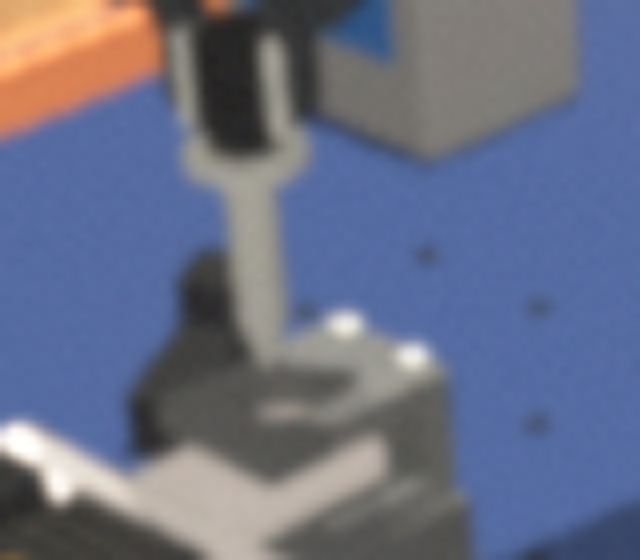

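Tip at about (265,360), less than 1 px from the prediction, and pointed into the hole at about (278,395). I'll descend in steps and watch the force.

```bash
python3 -m handwheel '[[0.0005,0.0015,0.007,0,0,0,-1],[0.0005,0.0015,0.015,0,0,0,-1],[0.0005,0.0015,0.022,0,0,0,-1],[0.0005,0.0015,0.029,0,0,0,-1],[0.0005,0.0015,0.036,0,0,0,-1],[0.0005,0.0015,0.04,0,0,0,-1],[0.0005,0.0015,0.04,0,0,0,-1]]' >/dev/null; python3 st.py 487 -317.4 106
```

```text
clk 7.9 p [ 486.  -317.   159.9] w 25.05766407768826 F [-0.2 -0.8 -1.8] j [-0.3   0.37 -0.21  0.   -1.   -0.82]
toolx [-0.898 -0.44   0.001] y [-0.44   0.898  0.   ] z [-7.e-04  2.e-04 -1.e+00]
tool delta [-0.8 -0.9 53.9]
```

```bash
python3 -m handwheel '[[-0.0003,-0.0003,0.006,0,0,0,-1],[-0.0005,-0.0005,0.012,0,0,0,-1],[-0.0005,-0.0005,0.018,0,0,0,-1],[-0.0005,-0.0005,0.024,0,0,0,-1],[-0.0005,-0.0005,0.028,0,0,0,-1],[-0.0005,-0.0005,0.028,0,0,0,-1]]' >/dev/null; python3 st.py 487 -317.4 106
```

```text
clk 8.65 p [ 486.6 -317.2  131.9] w 24.54894359892212 F [ 0.2  0.6 -1.1] j [-0.3   0.4  -0.24 -0.   -0.93 -0.82]
toolx [-0.898 -0.44   0.001] y [-0.44   0.898  0.001] z [-9.e-04  3.e-04 -1.e+00]
tool delta [-0.3 -0.4 25.9]
```

Tip at about z = 40, past the lower ear's top, with no load. I'll take it the rest of the way.

```bash
python3 -m handwheel '[[0,0,0.006,0,0,0,-1],[0,0,0.012,0,0,0,-1],[0,0,0.017,0,0,0,-1],[0,0,0.021,0,0,0,-1],[0,0,0.023,0,0,0,-1],[0,0,0.0245,0,0,0,-1],[0,0,0.0245,0,0,0,-1]]' >/dev/null; python3 st.py 487 -317.4 106
```

```text
clk 9.525 p [ 486.8 -317.2  107.8] w 24.67069105066877 F [ 0.1 -0.4 -1.2] j [-0.3   0.43 -0.27  0.   -0.88 -0.82]
toolx [-0.898 -0.44   0.   ] y [-0.44   0.898 -0.   ] z [ 0. -0. -1.]
tool delta [-0.1 -0.2  1.8]
```

Now release it for the last 2 mm, then retreat straight up.

```bash
python3 -m handwheel '[[0,0,0.001,0,0,0,-1],[0,0,0.001,0,0,0,0.3],[0,0,0.001,0,0,0,0.3],[0,0,0.001,0,0,0,0.3],[0,0,0.001,0,0,0,0.3],[0,0,-0.015,0,0,0,0.3],[0,0,-0.05,0,0,0,0.3],[0,0,-0.1,0,0,0,0.3],[0,0,-0.14,0,0,0,0.3],[0,0,-0.14,0,0,0,0.3]]'
python3 - <<'E'
from h import *
b,d,W=cloud("scene")
cv2.imwrite("pics/f.png",cv2.resize(b[90:180,125:235],(770,630)[:1]+(600,)))
m=(b.max(2)<60);m[:100]=0;m[152:]=0;m[:,:160]=0;m[:,200:]=0
P=W[m&(W[...,2]>102)&(W[...,2]<155)&(np.hypot(W[...,0]-487,W[...,1]+317)<30)]
print(len(P),P.mean(0),P.max(0))
E
```

```text
clock: 10.78
position: [488.7, -318.2, 253.5]
ee_rot: [-0.226, 0.974, -0.003, 0.004]
contact_force: [-0.0, 0.6, -1.0]
gripper_width: 55.5
grasp_force: 0.0
115 [ 496.48990337 -309.9699315   128.26115355] [ 504.11554171 -299.11219323  145.47759922]
```

View pics/f.png

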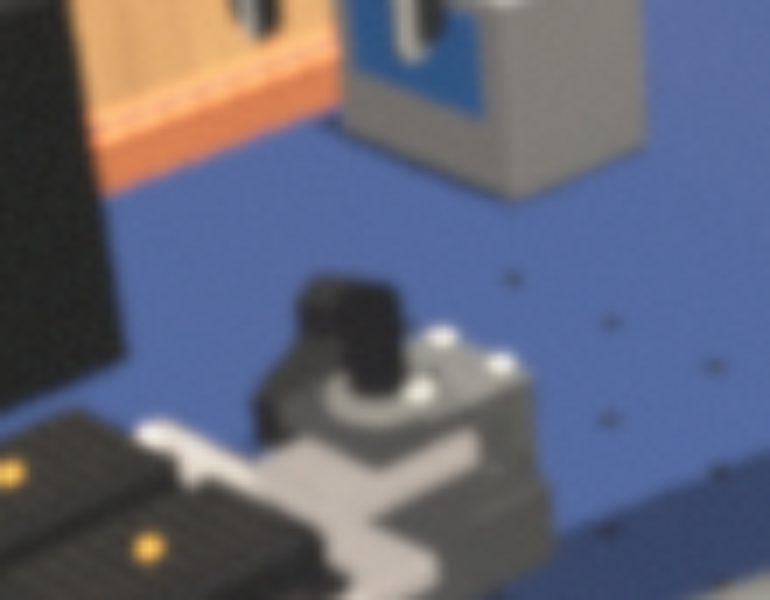

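The collar lies flat on the upper ear at crop (378,400), the knob stands upright with its top at z≈146, and the gripper is clear. I'm handing it in.

```bash
python3 -m handwheel '[[0,0,0,0,0,0,0.3],[0,0,0,0,0,0,0.3],[0,0,0,0,0,0,0.3],[0,0,0,0,0,0,0.3]]'; python3 -c "from bench import *;print(job_done())"
```

```text
clock: 11.32
position: [486.7, -317.2, 247.3]
ee_rot: [-0.226, 0.974, 0.0, -0.0]
contact_force: [0.2, -0.5, 0.5]
gripper_width: 55.1
grasp_force: 0.0
the job is handed in; nothing more can be done
None
```

The long pin is through the yoke with its collar flat on the upper ear and the gripper clear; I handed the job in at about 11.3 s, with no pass/fail verdict returned.

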